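# Roll a mast blank into the planing V-block

## Task

Roll the round wooden mast blank across the bench by pushing its side with the fingertips, up the plywood ramp and into the groove of the blue V-block; let it roll, do not just slide it. Then push on its free end until its other end is up against the orange stop, and take the hand away. Never pick the blank up or tip it, and leave the jars, glue, clamp, hammer and sanding block where they are.

Things in the scene. Friction and masses are not known exactly. Their poses are not given: they have to be found in the camera images.
- mast: the mast blank: pale wooden round bar, flat ends, 40 mm diameter, 160 mm long, 0.1 to 0.2 kg, four thin lines along its side. Origin on its axis at mid length; x along the bar, y and z turn as it rolls. Starts on the bench 170 to 280 mm to the V-block's -y side, within 0.06 rad of parallel to the groove, its middle at x=+30 to +42 mm in the V-block's frame. Waxed; rolls easily, coasts a little, hardly turns when pushed off-centre
- vblock: blue V-block fixed to the bench, groove along its x (x=-80 to +70 mm), within 0.2 rad of world x. Origin on the bench under the groove's bottom line, z up. Plywood ramp on its -y side, as long as the groove, from bench level at y=-77 mm up to a 12 mm crest at y=-17 mm; near flank falls 30 deg to y=0, z=2 mm; far flank rises 45 deg to y=34, z=36 mm. Ends at y=50 mm
- seat (a point): point on the V-block where the middle of the bar lies when it is seated in the groove against the stop: x=0, y=-3.3, z=27 mm in the V-block's frame. The bar's free end is then at x=+80 mm, 10 mm past the block's open +x end
- stop (a point): middle of the face of the orange upright stop plate that closes the groove's -x end (robot side): x=-80, y=-3.3, z=27 mm in the V-block's frame. The plate is 12 mm thick (to x=-92), spans y=-25 to +50 mm and is 48 mm high
- jar_grey: grey closed paint jar, 68 mm across, 85 mm tall, upright; origin at the centre of its underside. Leave alone
- jar_red: red closed paint jar, 68 mm across, 85 mm tall, upright; origin at the centre of its underside. Leave alone
- jar_white: white closed paint jar, 68 mm across, 85 mm tall, upright; origin at the centre of its underside. Leave alone
- glue: white glue bottle with orange cap, 52 mm across, 150 mm tall, upright; origin at the centre of its underside. Leave alone
- sander: cork sanding block 65 x 110 x 30 mm; origin at the centre of its underside. Leave alone
- hammer: hammer lying flat along its x, head to +x; origin about mid length, on its underside. Leave alone
- clamp: blue and yellow bar clamp lying flat, 240 mm long along its x, about 80 mm wide, 24 mm tall; origin on the underside of its bar, mid length. Leave alone
There are look-alikes about, which are no part of the job. Leave any red or turquoise look-alike of the mast alone.

How it is judged (in metres and radians):
On the way, in this order (a step that is already met when the one before it is completed fails the run):
1. the mast blank has rolled: it has turned over by 130 degrees or more about its axis (angle between mast's own z axis and vertical above 2.27 rad).
2. it lies in the groove of the V-block (y of mast in the frame of vblock between -0.007 and 0.001 m and z of mast in the frame of vblock between 0.024 and 0.03 m and angle between the x axis of mast and the x axis of vblock, either way round below 0.06 rad), for 0.2 s.
At the end, for the whole second after the job is handed in: the blank rests in the groove on both flanks (axis within 4 mm sideways and 3 mm in height of the seated place, parallel within 0.06 rad), its end within 4 mm of the orange stop, at rest, the hand clear of it (all of step 2 and x of mast in the frame of vblock between -0.004 and 0.004 m and linear speed of mast below 0.01 m/s); the robot touches nothing.
It fails at once if the blank is lifted: its axis rises 10 mm above its height on the open bench before the ramp, or over 44 mm anywhere (height (world z) of mast above 0.044 m or (height (world z) of mast above 0.03 m and y of mast in the frame of vblock below -0.095 m)).
It fails at once if the blank is tipped over 0.25 rad out of level (angle between mast's own x axis and vertical below 1.32 rad or angle between mast's own x axis and vertical above 1.82 rad).
It fails at once if a jar, the glue, the clamp, the hammer or the sanding block is moved more than 20 mm (distance of any of jar_grey, jar_red, jar_white, glue, sander, hammer, clamp from where it was at the start of the episode above 0.02 m).
It also fails if it takes over 48 s, if anything falls off the work surface, if the arm or the gripper's body presses on something with over 40 N, if the wrist force passes 120 N, or if a joint passes its speed limit or range.

## Robot

A 6-joint arm with a two-finger parallel gripper is mounted at the origin on the work surface. World frame = base frame: x ahead of the robot, y to its left, z up, the work surface at z = 0. Lengths are in mm, angles in rad, forces in N, time in s.
With the tool pointing down it reaches from about 275 to 750 mm from the base axis. Payload 10.2 kg.
Tool frame: the origin (TCP) lies midway between the tips of the shut fingers; the grasp point (between the pads) lies grip_depth behind it (grip_depth is the distance from the TCP to the grasp point, in mm); z points along the fingers, y is the line along which they close (so a half turn about z gives the same grasp; the last joint's range is limited). The gripper opens to 85 mm and grips with 20 to 120 N. Pads are 22 mm wide; open, the fingers measure 114 mm over their backs; the gripper's body (76 mm by 85 mm) begins 54 mm behind the grasp point. The pads swing forward as they close: fully open they stand 13 mm farther back than shut.
Start: joints at [-1.562, 0.313, 1.498, -0, 1.331, -0.223], TCP at [120.594, -510.968, 231.294] pointing down, gripper open.
Joint ranges: [-2.94, 2.94], [-0.97, 2.17], [0.19, 2.56], [-1.23, 4.37], [0.02, 3.11], [-2.88, 2.88]. Speed limits (rad/s): [2.39, 2.39, 3.01, 3.14, 3.14, 3.14].

## Interface

Orientations are given as a unit quaternion [w, x, y, z].
In Python, from rig import * gives the robot as it stands.
- The arm moves only by the tool servo_tool, never from a script. Its argument "commands" is a list of rows, each a list of 3 entries, a list of its own where there are three numbers: the gripper command: -1 is fully open, 1 is shut, values between are in proportion, then the shift along the tool's x, y, z in m, then the turn, a rotation vector about the tool's x, y, z in units of 6 degrees (1.0 is 6 degrees). In form: [[grip, [dx, dy, dz], [ax, ay, az]], ...]. A call has 1 to 10 rows; each row shifts and turns the commanded pose from where the row before left it, along the tool's axes as they then stand; what a row does not reach is not made up. A row lasts 1/12 s, in which the tool goes at most 41.7 mm and 7.16 degrees, less where a joint would pass 70% of its speed; a pose out of reach is approached as far as the arm can. A call is refused whole if a number of a shift passes 0.0417 or a number of a turn 1, either way. A call with a gripper value outside its range is refused whole. The fingers move at their own pace and stop on an object; "squeeze" is the grip in N (left out, the last holds). Time passes only in rows, so rows that do not move let the fingers close. It gives the time, the measured TCP pose, the force, the opening and the grip force at its end, in the units of the state.
- sense(): the state, without advancing time (a new reading comes with each control period).
- capture(name): name is "side" or "top"; returns a dict with "pixels" (384x512x3 uint8, red, green, blue), "z_map" (384x512 float32, mm along the optical axis (not along the pixel's ray), 0 where there is no reading), "fx", "fy", "cx", "cy" (pixels), "distortion" ([k1, k2, p1, p2, k3] as OpenCV has them; the pictures are not rectified), "rvec" (rotation vector, rad) and "tvec" (3), from world to camera coordinates, as OpenCV has them. Camera axes: x right, y down, z forward; pixel columns grow to the right and rows downward; lengths in mm; the calibration is good to about 2 mm. A picture is of the moment at which its call begins.
- finish_job(): hands the job in; it is judged then, once.
The state is a dict: "time_s": time; "joints": joint angles; "dq": joint speeds; "tau": joint torques, N m; "eef_pos": TCP position; "ee_rot": TCP orientation; "force": force on the tool from outside, world axes, zero at the start; "wrist_torque": the same for the moment, N m; "grip_width": opening from 0.0 (shut) to 1.0 (fully open); "grip_force": force on a finger pad.
Only numpy, scipy, OpenCV 4.12 (cv2) and the standard library are available. Lean on these libraries where they do the work, as an engineer would, in place of code of your own. Each camera call takes 0.05 s, during which the arm holds its last target. There are 200 camera calls.

## Working session

There is one attempt and no reset: what is moved stays moved. The work goes in short steps, Python scripts to look and compute and a tool call to move; the robot and the scene stay as the last step left them, time stands still between calls to the robot, and variables do not carry over. Pictures are saved under pics/ and viewed, at most 10 in all, crops included, and the job is handed in when it is done.

Besides the shell and the picture viewer there is one more tool, called by a JSON object that holds its "op" and its "data". servo_tool: Moves the arm, as the interface text tells. Its arguments: {"type":"object","properties":{"commands":{"type":"array"},"squeeze":{"type":"number"}},"required":["commands"]}

```bash
mkdir -p pics
cat > h.py <<'E'
from rig import *
import numpy as np, cv2
def cloud(c):
    K=np.array([[c['fx'],0,c['cx']],[0,c['fy'],c['cy']],[0,0,1.]])
    h,w=c['z_map'].shape
    u,v=np.meshgrid(np.arange(w),np.arange(h))
    p=cv2.undistortPoints(np.stack([u,v],-1).reshape(-1,1,2).astype(np.float64),K,np.array(c['distortion'],float)).reshape(h,w,2)
    z=c['z_map'].astype(float)
    P=np.dstack([p[...,0]*z,p[...,1]*z,z])
    R=cv2.Rodrigues(np.array(c['rvec'],float))[0]
    W=(P-np.array(c['tvec'],float).ravel())@R
    W[z==0]=np.nan
    return W
E
python3 - <<'E'
from h import *
for n in('top','side'):
    c=capture(n); np.savez('pics/'+n+'0.npz',**{k:np.array(v) for k,v in c.items()})
    cv2.imwrite(f'pics/{n}0.png',cv2.resize(c['pixels'][...,::-1],(800,600)))
print(sense())
E
```

```text
{'time_s': 0.1, 'joints': array([-1.56243230e+00,  3.13417549e-01,  1.49832919e+00,  1.39465403e-05,
        1.33101580e+00, -2.23354184e-01]), 'dq': array([-3.10261207e-04, -2.79764210e-03, -1.64936920e-03,  2.41073260e-06,
        6.41315558e-05, -6.32689596e-04]), 'tau': array([ 2.28722318e-03, -4.12903225e+01, -2.60143125e+01, -2.05481047e-04,
        3.01262124e-03, -5.80468708e-06]), 'eef_pos': array([ 120.5794605 , -510.73906089,  230.79229897]), 'ee_rot': array([-5.80834942e-04,  9.93295860e-01,  1.15598407e-01,  6.94906209e-05]), 'force': array([-0.15194695, -0.05452648,  0.01030551]), 'wrist_torque': array([ 0.03423295,  0.00248299, -0.00937744]), 'grip_force': 0.0, 'grip_width': 0.9991872911592748}
```

View pics/top0.png

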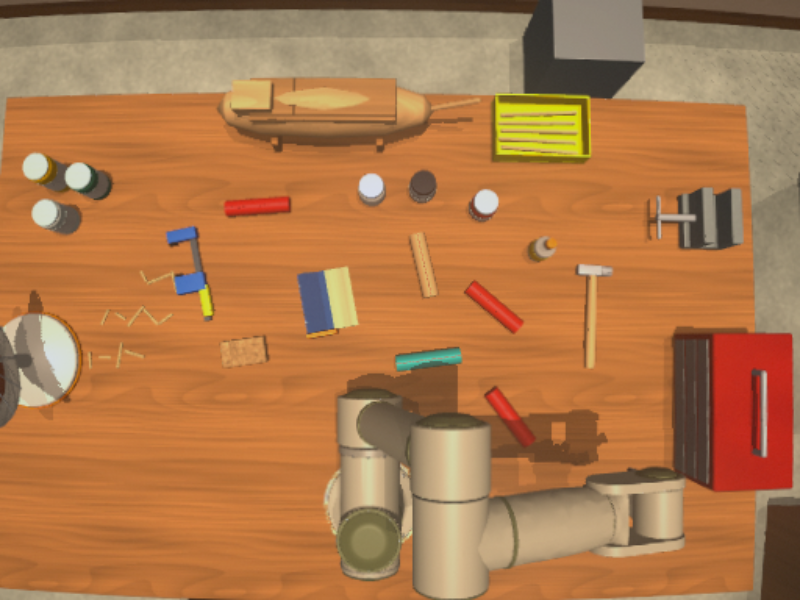

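View pics/side0.png

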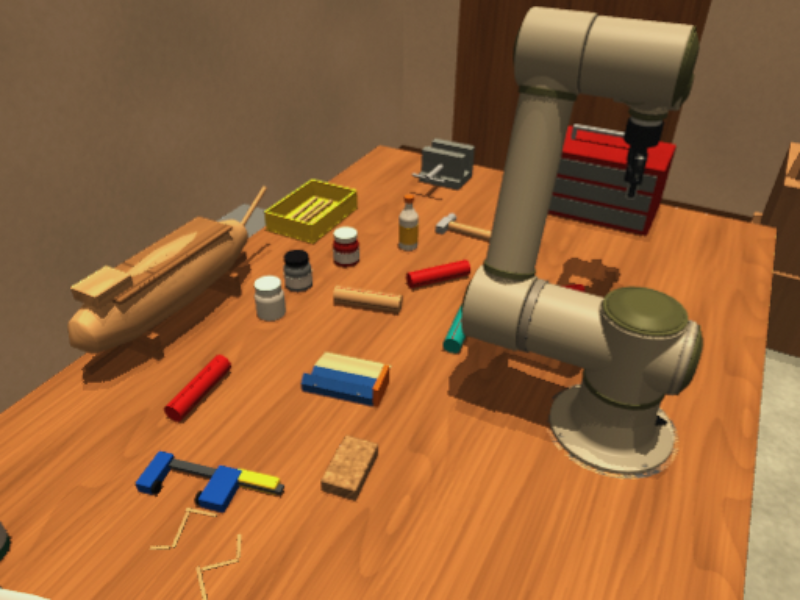

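Candidates for the mast in the 800x600 top view:
- Pale wooden bar at (424,265).
- Red bars at (257,206), (494,306) and (510,417), which are look-alikes.
- Turquoise bar at (428,358), also a look-alike.

I choose the pale bar. The V-block is at (328,300), with its cream ramp on the right (-y) side and the orange stop at the bottom. Next I'll measure both and check with a close crop.

```bash
cat > m.py <<'E'
from h import *
def mast(c,box):
    # box: world x0,x1,y0,y1 ; points of upper surface
    W=cloud(c); x,y,z=W[...,0],W[...,1],W[...,2]
    m=(x>box[0])&(x<box[1])&(y>box[2])&(y<box[3])&(z>12)&(z<60)
    return W,m
E
python3 - <<'E'
from m import *
c=dict(np.load('pics/top0.npz')); W=cloud(c)
s=.64
for n,(u,v) in dict(mast=(424,265),vb=(328,300),ramp=(340,298),redR=(494,306),teal=(428,358),jarg=(423,186),jarw=(371,188),glue=(543,248),bench=(390,290)).items():
    print(n,W[int(v*s),int(u*s)].round(1))
hsv=cv2.cvtColor(c['pixels'],cv2.COLOR_RGB2HSV)
p0=W[int(265*s),int(424*s)]
near=(np.hypot(W[...,0]-p0[0],W[...,1]-p0[1])<110)&(W[...,2]>8)
n,l,st,ce=cv2.connectedComponentsWithStats(near.astype(np.uint8))
k=l[int(265*s),int(424*s)]; P=W[l==k]
(cx,cy),(a,b),ang=cv2.minAreaRect(P[:,:2].astype(np.float32)); print('mast rect',cx,cy,a,b,ang,'ztop',np.percentile(P[:,2],[50,95]),len(P))
v=cv2.fitLine(P[:,:2].astype(np.float32),cv2.DIST_L2,0,.01,.01).ravel();print(v,np.arctan2(v[1],v[0]))
H,S,V=hsv[...,0],hsv[...,1],hsv[...,2]
reg=np.zeros_like(H,bool);reg[160:225,180:240]=1
for nm,m in dict(blue=(H>100)&(H<130)&(S>80),cream=(H>20)&(H<35)&(V>120)).items():
    m=m&reg; Q=W[m]; Q=Q[~np.isnan(Q[:,0])]
    r=cv2.minAreaRect(Q[:,:2].astype(np.float32)); print(nm,len(Q),r,Q[:,2].min(),Q[:,2].max()); print(cv2.boxPoints(r).round(0).tolist())
cv2.imwrite('pics/crop.png',cv2.resize(c['pixels'][95:235,175:345,::-1],None,fx=4,fy=4,interpolation=cv2.INTER_CUBIC))
E
```

```text
mast [ 596.1 -120.2   38.6]
vb [507.3 120.2   9. ]
ramp [515.7  89.4   4.8]
redR [ 497.3 -294.7   35.6]
teal [ 365.9 -128.9   39.1]
jarg [ 780.2 -113.4   85.8]
jarw [774.8  10.8  86.8]
glue [ 631.4 -398.3  111.1]
bench [536.7 -35.8  -1.3]
mast rect 598.011962890625 -122.17858123779297 161.2830047607422 45.19587326049805 13.110215187072754 ztop [36.59768075 43.54721678] 430
[ 9.7199130e-01  2.3501678e-01  5.9574371e+02 -1.1938538e+02] 0.23723583
blue 305 ((503.433837890625, 146.76109313964844), (143.24490356445312, 60.37773513793945), 11.173871040344238) -4.15542734509216 42.16374968693745
[[427.0, 162.0], [439.0, 103.0], [580.0, 131.0], [568.0, 190.0]]
cream 575 ((515.4808349609375, 86.1353530883789), (149.7287139892578, 58.45045471191406), 10.831695556640625) -5.898575623638311 19.550237358234792
[[436.0, 101.0], [447.0, 43.0], [595.0, 71.0], [584.0, 129.0]]
```

View pics/crop.png

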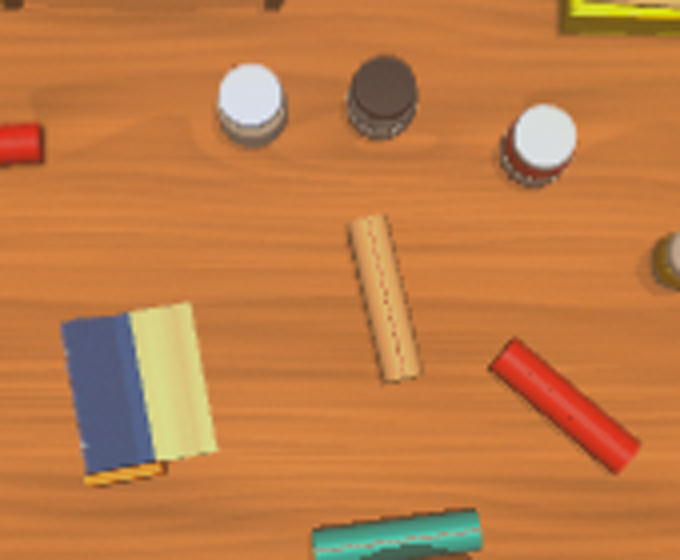

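The crop confirms the pale bar with thin lines as the mast, at crop pixel (385,300). The ramp side and groove are at (135,390), and the orange stop is at (125,473).

- **V-block:** origin about (511.5, 133), yaw 0.19.
- **Mast:** about (36, -266) in the block frame.

I'll turn the tool so its x axis is block +y and its y axis is block +x.

{"op": "servo_tool", "data": {"commands": [[0, [0, 0, 0], [0, 0, -1]], [0, [0, 0, 0], [0, 0, -1]], [0, [0, 0, 0], [0, 0, -1]], [0, [0, 0, 0], [0, 0, -1]], [0, [0, 0, 0], [0, 0, -1]], [0, [0, 0, 0], [0, 0, -1]], [0, [0, 0, 0], [0, 0, -1]], [0, [0, 0, 0], [0, 0, -1]], [0, [0, 0, 0], [0, 0, -1]], [0, [0, 0, 0], [0, 0, -1]]]}}

```text
time_s: 0.93
eef_pos: [120.6, -510.8, 231.0]
ee_rot: [-0.0, 0.801, 0.599, 0.0]
force: [0.3, -0.1, 0.4]
grip_width: 0.502
grip_force: 0.0
```

{"op": "servo_tool", "data": {"commands": [[0, [0, 0, 0], [0, 0, -1]], [0, [0, 0, 0], [0, 0, -1]], [0, [0, 0, 0], [0, 0, -1]], [0, [0, 0, 0], [0, 0, -1]], [0, [0, 0, 0], [0, 0, -0.6]], [0, [0.0167, 0.036, 0], [0, 0, 0]], [0, [0.0167, 0.036, 0], [0, 0, 0]], [0, [0.0167, 0.036, 0], [0, 0, 0]], [0, [0.0167, 0.036, 0], [0, 0, 0]], [0, [0.0167, 0.036, 0], [0, 0, 0]]]}}

```text
time_s: 1.77
eef_pos: [282.7, -393.5, 231.1]
ee_rot: [-0.0, 0.637, 0.771, 0.0]
force: [0.3, -0.5, 0.3]
grip_width: 0.498
grip_force: 0.0
```

{"op": "servo_tool", "data": {"commands": [[0, [0.0167, 0.036, 0], [0, 0, 0]], [0, [0.0167, 0.036, 0], [0, 0, 0]], [0, [0.0167, 0.036, 0], [0, 0, 0]], [0, [0.0167, 0.036, 0], [0, 0, 0]], [0, [0.0167, 0.036, 0], [0, 0, 0]], [0, [0.0167, 0.036, 0], [0, 0, 0]], [0, [0.0167, 0.036, 0], [0, 0, 0]], [0, [0.0167, 0.036, 0], [0, 0, 0]], [0, [0.0167, 0.036, 0], [0, 0, 0]], [0, [0.0167, 0.036, 0], [0, 0, 0]]]}}

```text
time_s: 2.6
eef_pos: [604.8, -161.4, 230.9]
ee_rot: [-0.0, 0.637, 0.771, -0.0]
force: [0.2, -1.0, -0.2]
grip_width: 0.501
grip_force: 0.0
```

```bash
cat > s.py <<'E'
from h import *
from scipy.spatial.transform import Rotation as Ro
s=sense();q=s['ee_rot'];R=Ro.from_quat([*q[1:],q[0]]).as_matrix()
a=.19;d=s['eef_pos'][:2]-[511.5,133.2]
print('t',s['time_s'],'eef',s['eef_pos'].round(1),'block xy',round(d@[np.cos(a),np.sin(a)],1),round(d@[-np.sin(a),np.cos(a)],1),'ang',np.arctan2(R[1,0],R[0,0])-1.571,'F',s['force'].round(2),s['grip_width'],R[:,2].round(3))
E
python3 s.py; python3 -c "
from rig import *
print(globals().get('grip_depth'))"
```

```text
t 2.6 eef [ 604.8 -161.4  230.9] block xy 36.0 -306.9 ang 0.18990522129729537 F [ 0.24 -1.01 -0.24] 0.50091516715668 [-0.001  0.    -1.   ]
18.700000000000003
```

{"op": "servo_tool", "data": {"commands": [[0, [-0.003, 0, 0.03], [0, 0, 0]], [0, [0, 0, 0.035], [0, 0, 0]], [0, [0, 0, 0.035], [0, 0, 0]], [0, [0, 0, 0.035], [0, 0, 0]], [0, [0, 0, 0.035], [0, 0, 0]], [0, [0, 0, 0.025], [0, 0, 0]], [0, [0, 0, 0.015], [0, 0, 0]], [0, [0, 0, 0.003], [0, 0, 0]]]}}

```text
time_s: 3.27
eef_pos: [602.4, -165.2, 14.7]
ee_rot: [-0.003, 0.637, 0.771, -0.001]
force: [-0.6, 0.1, 0.2]
grip_width: 0.501
grip_force: 0.0
```

```bash
python3 s.py
python3 - <<'E'
from h import *
t=capture('top')['pixels'][95:235,175:345,::-1];c=capture('side');s=c['pixels'][140:270,170:330,::-1]
f=lambda i:cv2.resize(i,(400,330),interpolation=cv2.INTER_CUBIC)
cv2.imwrite('pics/d1.png',np.hstack([f(t),f(s)]))
E
```

```text
t 3.2667 eef [ 602.4 -165.2   14.7] block xy 32.9 -310.2 ang 0.18959459157540137 F [-0.58  0.12  0.19] 0.5009541995680569 [-0.006  0.003 -1.   ]
```

View pics/d1.png

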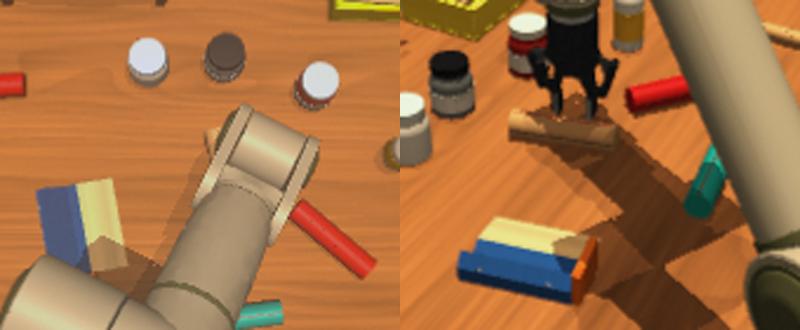

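Right pane: the half-open fingers at (575,105) stand behind the mast at (560,130), away from the V-block at (530,260). They are clear of the red bar and the jars. I'll start pushing.

{"op": "servo_tool", "data": {"commands": [[0, [0.004, 0, -0.003], [0, 0, 0]], [0, [0.006, 0, -0.001], [0, 0, 0]], [0, [0.006, 0, 0], [0, 0, 0]], [0, [0.007, 0, 0], [0, 0, 0]], [0, [0.008, 0, 0], [0, 0, 0]], [0, [0.008, 0, 0], [0, 0, 0]], [0, [0.008, 0, 0], [0, 0, 0]], [0, [0.008, 0, 0], [0, 0, 0]], [0, [0.008, 0, 0], [0, 0, 0]], [0, [0.008, 0, 0], [0, 0, 0]]]}}

```text
time_s: 4.2
eef_pos: [590.6, -95.4, 22.3]
ee_rot: [-0.0, 0.637, 0.771, -0.0]
force: [-0.0, 0.3, 0.2]
grip_width: 0.497
grip_force: 0.0
```

```bash
python3 s.py
cat > v.py <<'E'
import sys
from h import *
c=capture('side');W=cloud(c)
a=.19;X=W[...,0]-511.5;Y=W[...,1]-133.2
bx=X*np.cos(a)+Y*np.sin(a);by=-X*np.sin(a)+Y*np.cos(a);z=W[...,2]
hsv=cv2.cvtColor(c['pixels'],cv2.COLOR_RGB2HSV)
# mast colour : print cross-section along block x of points higher than zmin
lo,hi=map(float,sys.argv[1:3])
m=(by>lo)&(by<hi)&(bx>-90)&(bx<140)&(z>float(sys.argv[3]))&(hsv[...,2]>80)&(z<50)
for b in range(-80,140,20):
    k=m&(bx>b)&(bx<=b+20)
    if k.sum()>5: i=np.argsort(z[k])[-5:]; print(b+10,k.sum(),'crest y',by[k][i].mean().round(1),'z',z[k][i].mean().round(1),'y rng',by[k].min().round(0),by[k].max().round(0))
print('x range',np.percentile(bx[m],[1,99]).round(1))
if len(sys.argv)>4: cv2.imwrite('pics/'+sys.argv[4],cv2.resize(c['pixels'][140:270,170:330,::-1],(640,520),interpolation=cv2.INTER_CUBIC))
E
python3 v.py -290 -100 10 d2.png
```

```text
t 4.2 eef [590.6 -95.4  22.3] block xy 34.5 -239.4 ang 0.18982695120937687 F [-0.04  0.25  0.23] 0.49672337658363824 [-0.  0. -1.]
-50 28 crest y -206.1 z 39.4 y rng -232.0 -184.0
-30 54 crest y -208.6 z 40.7 y rng -221.0 -185.0
-10 56 crest y -203.6 z 40.0 y rng -220.0 -186.0
10 57 crest y -202.8 z 41.2 y rng -220.0 -185.0
30 53 crest y -206.6 z 41.4 y rng -212.0 -185.0
50 55 crest y -200.9 z 41.2 y rng -225.0 -183.0
70 59 crest y -211.2 z 44.7 y rng -233.0 -182.0
90 55 crest y -201.1 z 41.3 y rng -213.0 -182.0
110 40 crest y -199.4 z 41.0 y rng -216.0 -184.0
x range [-45.7 111.3]
```

View pics/d2.png

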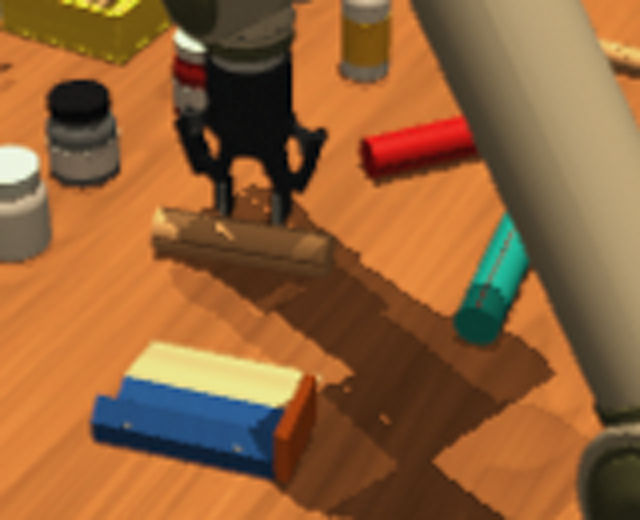

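The mast at (240,240) is moving parallel to the groove, at y of about -205. The V-block at (200,410) lies straight ahead. I'll keep going.

{"op": "servo_tool", "data": {"commands": [[0, [0.008, 0, 0], [0, 0, 0]], [0, [0.008, 0, 0], [0, 0, 0]], [0, [0.008, 0, 0], [0, 0, 0]], [0, [0.008, 0, 0], [0, 0, 0]], [0, [0.008, 0, 0], [0, 0, 0]], [0, [0.008, 0, 0], [0, 0, 0]], [0, [0.008, 0, 0], [0, 0, 0]], [0, [0.008, 0, 0], [0, 0, 0]], [0, [0.008, 0, 0], [0, 0, 0]], [0, [0.008, 0, 0], [0, 0, 0]]]}}

```text
time_s: 5.08
eef_pos: [575.5, -16.9, 22.3]
ee_rot: [-0.0, 0.637, 0.771, -0.0]
force: [0.0, 0.9, 0.3]
grip_width: 0.5
grip_force: 0.1
```

```bash
python3 s.py; python3 v.py -190 -85 10 d3.png
```

```text
t 5.0833 eef [575.5 -16.9  22.3] block xy 34.5 -159.5 ang 0.1897397044639919 F [0.01 0.87 0.35] 0.4996479573670353 [-0.  0. -1.]
-50 41 crest y -127.8 z 40.1 y rng -149.0 -108.0
-30 66 crest y -126.0 z 41.1 y rng -141.0 -106.0
-10 62 crest y -127.2 z 41.2 y rng -137.0 -106.0
10 63 crest y -124.8 z 41.4 y rng -153.0 -106.0
30 62 crest y -126.2 z 40.7 y rng -140.0 -103.0
50 63 crest y -126.0 z 41.5 y rng -142.0 -104.0
70 63 crest y -132.4 z 43.4 y rng -154.0 -105.0
90 58 crest y -120.9 z 40.9 y rng -136.0 -101.0
110 33 crest y -123.7 z 40.3 y rng -135.0 -103.0
x range [-48.7 109.4]
```

View pics/d3.png

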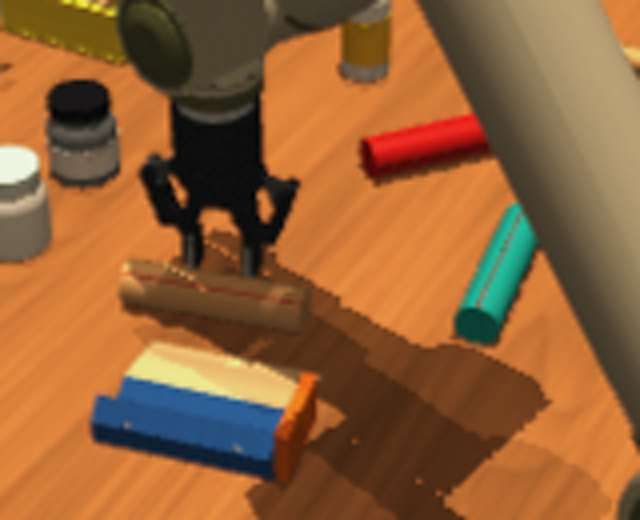

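The mast at (215,295) now shows a different (red) line on top, so it is rolling. It sits at y of about -126, still parallel. Next comes the ramp.

{"op": "servo_tool", "data": {"commands": [[0, [0.008, 0, 0], [0, 0, 0]], [0, [0.008, 0, 0], [0, 0, 0]], [0, [0.008, 0, 0], [0, 0, 0]], [0, [0.008, 0, 0], [0, 0, 0]], [0, [0.008, 0, 0], [0, 0, 0]], [0, [0.008, 0, 0], [0, 0, 0]], [0, [0.008, 0, 0], [0, 0, 0]], [0, [0.008, 0, 0], [0, 0, 0]], [0, [0.008, 0, 0], [0, 0, 0]], [0, [0.008, 0, 0], [0, 0, 0]]]}}

```text
time_s: 5.97
eef_pos: [560.3, 61.7, 22.3]
ee_rot: [-0.0, 0.637, 0.771, 0.0]
force: [0.6, -0.9, -0.2]
grip_width: 0.498
grip_force: 0.3
```

{"op": "servo_tool", "data": {"commands": [[0, [0.006, 0, -0.001], [0, 0, 0]], [0, [0.006, 0, -0.001], [0, 0, 0]], [0, [0.006, 0, -0.001], [0, 0, 0]], [0, [0.006, 0, 0], [0, 0, 0]], [0, [0.006, 0, 0], [0, 0, 0]], [0, [0.005, 0, 0], [0, 0, 0]], [0, [0, 0, 0], [0, 0, 0]], [0, [0, 0, 0], [0, 0, 0]]]}}

```text
time_s: 6.63
eef_pos: [553.9, 95.5, 25.2]
ee_rot: [-0.0, 0.637, 0.771, -0.0]
force: [-0.8, -0.7, -0.1]
grip_width: 0.501
grip_force: 0.0
```

```bash
python3 s.py; python3 v.py -90 10 20 d4.png
```

```text
t 6.6333 eef [553.9  95.5  25.2] block xy 34.5 -45.1 ang 0.19009859904132065 F [-0.81 -0.68 -0.12] 0.501239846731242 [-0.  0. -1.]
-50 29 crest y -2.1 z 47.4 y rng -19.0 10.0
-30 38 crest y 0.6 z 48.7 y rng -17.0 9.0
-10 37 crest y -1.4 z 48.2 y rng -14.0 9.0
10 46 crest y -1.1 z 48.3 y rng -42.0 10.0
30 36 crest y -4.1 z 47.8 y rng -17.0 10.0
50 34 crest y -3.5 z 47.8 y rng -14.0 9.0
70 39 crest y -8.5 z 48.2 y rng -38.0 9.0
90 37 crest y -0.1 z 48.3 y rng -15.0 10.0
110 22 crest y -1.7 z 45.9 y rng -12.0 9.0
x range [-88.6 110. ]
```

View pics/d4.png

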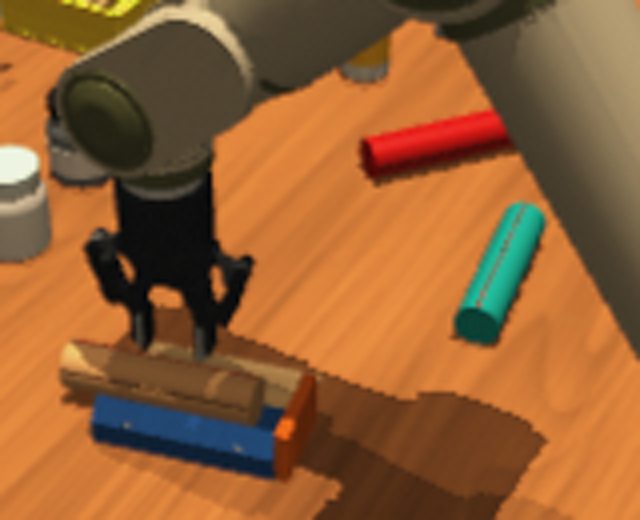

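The mast at (160,380) lies in the groove, with its near end about 30 mm short of the orange stop at (295,425). I'll back off, shut the fingers and go round to the free end.

{"op": "servo_tool", "data": {"commands": [[0, [-0.015, 0, 0], [0, 0, 0]], [0, [-0.015, 0, 0], [0, 0, 0]], [0, [0, 0, -0.03], [0, 0, 0]], [1, [0, 0.01, -0.03], [0, 0, 0]], [1, [0.014, 0.025, 0], [0, 0, 0]], [1, [0.014, 0.025, 0], [0, 0, 0]], [1, [0.014, 0.025, 0], [0, 0, 0]], [1, [0.015, 0.025, 0], [0, 0, 0]], [1, [0.015, 0.01, 0], [0, 0, 0]], [1, [0, 0, 0], [0, 0, 0]]]}}

```text
time_s: 7.52
eef_pos: [664.7, 161.5, 84.6]
ee_rot: [-0.0, 0.636, 0.772, 0.0]
force: [-1.4, 0.6, -0.4]
grip_width: 0.001
grip_force: 0.0
```

{"op": "servo_tool", "data": {"commands": [[1, [0, 0, 0.02], [0, 0, 0]], [1, [0, 0, 0.02], [0, 0, 0]], [1, [0, 0, 0.015], [0, 0, 0]], [1, [0, 0, 0.005], [0, 0, 0]], [1, [0, 0, 0], [0, 0, 0]]]}}

```text
time_s: 7.93
eef_pos: [663.0, 158.3, 24.0]
ee_rot: [-0.001, 0.637, 0.771, -0.001]
force: [-0.5, -0.4, 0.0]
grip_width: -0.001
grip_force: 0.0
```

```bash
python3 s.py; python3 v.py -30 12 20 d5.png
```

```text
t 7.9333 eef [663.  158.3  24. ] block xy 153.5 -3.9 ang 0.18906789886847997 F [-0.53 -0.39  0.03] -0.0012590061160200664 [-0.003 -0.    -1.   ]
-50 39 crest y 0.2 z 48.2 y rng -19.0 12.0
-30 45 crest y -3.4 z 48.0 y rng -12.0 12.0
-10 42 crest y -0.8 z 48.6 y rng -15.0 11.0
10 46 crest y -1.4 z 48.4 y rng -16.0 12.0
30 39 crest y -0.8 z 48.5 y rng -14.0 12.0
50 42 crest y -1.9 z 47.6 y rng -15.0 11.0
70 39 crest y -0.5 z 47.6 y rng -15.0 12.0
90 39 crest y -3.9 z 48.0 y rng -17.0 12.0
110 28 crest y -2.1 z 46.3 y rng -17.0 12.0
x range [-88.2 110.4]
```

View pics/d5.png

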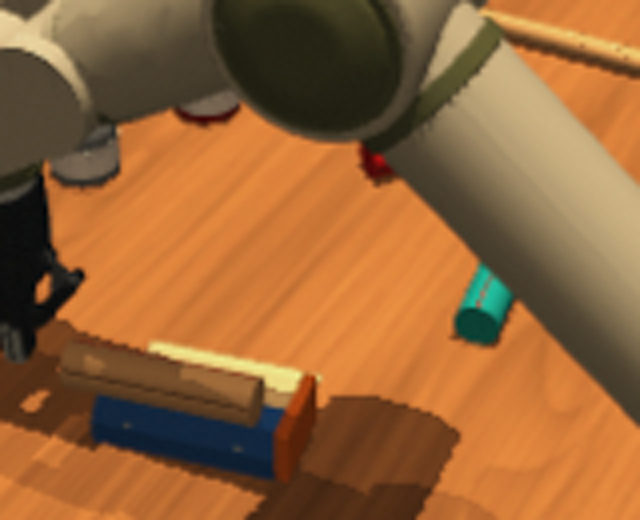

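The shut fingers at (15,345) stand beyond the mast's free end at (65,365), and the mast is still in the groove. I'll push along -x.

{"op": "servo_tool", "data": {"commands": [[1, [0, -0.008, 0], [0, 0, 0]], [1, [0, -0.008, 0], [0, 0, 0]], [1, [0, -0.006, 0], [0, 0, 0]], [1, [0, -0.005, 0], [0, 0, 0]], [1, [0, -0.004, 0], [0, 0, 0]], [1, [0, -0.004, 0], [0, 0, 0]], [1, [0, -0.004, 0], [0, 0, 0]], [1, [0, -0.004, 0], [0, 0, 0]], [1, [0, -0.003, 0], [0, 0, 0]], [1, [0, 0, 0], [0, 0, 0]]]}}

```text
time_s: 8.82
eef_pos: [618.2, 150.4, 25.3]
ee_rot: [-0.0, 0.637, 0.771, -0.0]
force: [-0.0, -0.1, -0.2]
grip_width: 0.001
grip_force: 0.0
```

```bash
python3 s.py; python3 v.py -30 12 20
```

```text
t 8.8167 eef [618.2 150.4  25.3] block xy 108.0 -3.2 ang 0.1898104082291605 F [-0.04 -0.12 -0.18] 0.0008779242413213441 [-0.001 -0.    -1.   ]
-70 26 crest y -2.6 z 45.8 y rng -21.0 11.0
-50 41 crest y -0.3 z 46.9 y rng -16.0 12.0
-30 47 crest y 3.4 z 48.1 y rng -16.0 12.0
-10 43 crest y 2.2 z 48.7 y rng -17.0 12.0
10 45 crest y -3.7 z 47.9 y rng -17.0 12.0
30 43 crest y 0.6 z 47.0 y rng -15.0 12.0
50 39 crest y -1.6 z 48.0 y rng -14.0 11.0
70 41 crest y -3.9 z 47.3 y rng -18.0 11.0
90 33 crest y -0.4 z 47.3 y rng -15.0 12.0
x range [-88.5  94.5]
```

{"op": "servo_tool", "data": {"commands": [[1, [0, -0.003, 0], [0, 0, 0]], [1, [0, -0.003, 0], [0, 0, 0]], [1, [0, -0.003, 0], [0, 0, 0]], [1, [0, -0.002, 0], [0, 0, 0]], [1, [0, -0.001, 0], [0, 0, 0]], [1, [0, 0, 0], [0, 0, 0]]]}}

```text
time_s: 9.37
eef_pos: [606.6, 148.2, 25.3]
ee_rot: [-0.0, 0.637, 0.771, -0.0]
force: [-0.6, 0.8, 0.2]
grip_width: 0.002
grip_force: 0.0
```

{"op": "servo_tool", "data": {"commands": [[1, [0, -0.001, 0], [0, 0, 0]], [1, [0, -0.001, 0], [0, 0, 0]], [1, [0, 0, 0], [0, 0, 0]]]}}

```text
time_s: 9.62
eef_pos: [604.8, 147.8, 25.3]
ee_rot: [-0.0, 0.637, 0.771, -0.0]
force: [1.0, -0.4, 0.2]
grip_width: 0.001
grip_force: 0.0
```

{"op": "servo_tool", "data": {"commands": [[1, [0, -0.001, 0], [0, 0, 0]], [1, [0, -0.001, 0], [0, 0, 0]], [1, [0, 0, 0], [0, 0, 0]]]}}

```text
time_s: 9.87
eef_pos: [603.8, 147.5, 25.7]
ee_rot: [0.001, 0.637, 0.771, 0.001]
force: [4.5, 2.3, -0.6]
grip_width: 0.003
grip_force: 2.4
```

```bash
python3 s.py; python3 v.py -30 12 20 d6.png|tail -1
```

```text
t 9.8667 eef [603.8 147.5  25.7] block xy 93.3 -3.4 ang 0.18954902310919786 F [ 4.51  2.29 -0.59] 0.0025638534000994914 [ 0.003  0.    -1.   ]
x range [-88.1  78.4]
```

View pics/d6.png

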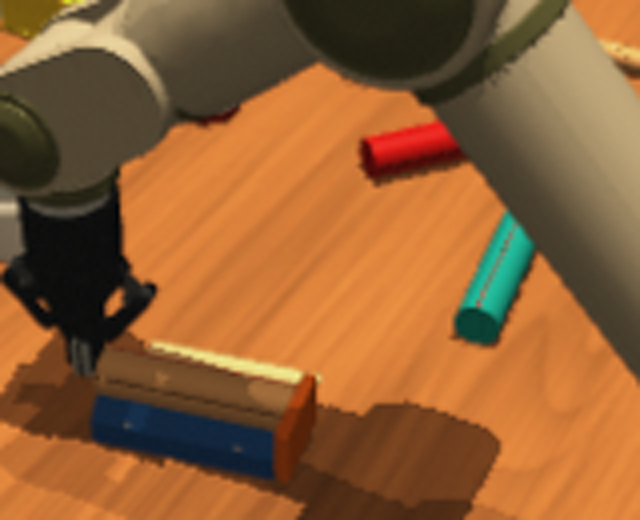

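The mast's end now touches the orange stop at (290,415). The force rose to about 5 N and the tool stopped advancing, which agrees. I'll take the hand away.

{"op": "servo_tool", "data": {"commands": [[1, [0, 0.01, 0], [0, 0, 0]], [1, [0, 0.02, 0], [0, 0, 0]], [1, [0, 0.02, -0.01], [0, 0, 0]], [1, [0, 0, -0.03], [0, 0, 0]], [1, [0, 0, -0.03], [0, 0, 0]], [1, [0, 0, -0.03], [0, 0, 0]], [1, [0, 0, 0], [0, 0, 0]], [1, [0, 0, 0], [0, 0, 0]]]}}

```text
time_s: 10.58
eef_pos: [652.4, 156.9, 126.8]
ee_rot: [0.001, 0.637, 0.771, 0.001]
force: [0.2, 0.2, -0.5]
grip_width: -0.001
grip_force: 0.0
```

```bash
python3 s.py; python3 v.py -30 12 20 d7.png
```

```text
t 10.5833 eef [652.4 156.9 126.8] block xy 142.8 -3.3 ang 0.18976772559458377 F [ 0.19  0.15 -0.53] -0.000724233417570921 [ 0.002  0.    -1.   ]
-70 42 crest y -2.9 z 48.3 y rng -18.0 12.0
-50 44 crest y -2.9 z 47.8 y rng -16.0 12.0
-30 45 crest y -0.8 z 49.2 y rng -16.0 12.0
-10 42 crest y -1.8 z 49.0 y rng -19.0 12.0
10 47 crest y -3.2 z 47.8 y rng -16.0 12.0
30 43 crest y 0.0 z 48.2 y rng -16.0 12.0
50 42 crest y -0.4 z 48.6 y rng -15.0 12.0
70 37 crest y 3.0 z 48.9 y rng -14.0 11.0
x range [-87.6  77.7]
```

View pics/d7.png

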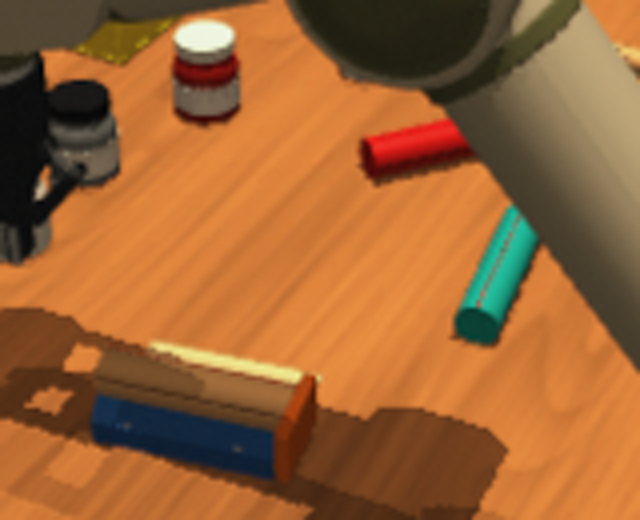

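The mast at (200,385) is seated in the groove against the orange stop at (295,425). The hand is clear at (20,200). I'll hand the job in.

```bash
python3 -c "
from rig import *
print(finish_job())"
```

```text
the job is handed in; nothing more can be done
None
```

I rolled the mast blank up the ramp into the V-block groove, pushed it against the orange stop, took the hand clear and handed the job in after about 10.6 s; no verdict came back.

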